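# Refill the cup hopper of an analyser from a scoop tray

## Robot

A 6-joint arm with a two-finger parallel gripper is mounted at the origin on the work surface. World frame = base frame: x ahead of the robot, y to its left, z up, the work surface at z = 0. Lengths are in m, angles in degrees, forces in N, time in s.
With the tool pointing down it reaches from about 0.35 to 0.875 m from the base axis. Payload 4.2 kg.
Tool frame: the origin (TCP) lies on the centre line of the jaws, within the pads' length; the fingertips stand 19 mm ahead of it and the grasp point (between the pads) is the TCP; z points along the fingers, y is the line along which they close (so a half turn about z gives the same grasp; the last joint's range is limited). The gripper opens to 87 mm and grips with 3 to 60 N. Pads are 19 mm wide; open, the fingers measure 117 mm over their backs; the gripper's body (75 mm by 190 mm) begins 51 mm behind the grasp point.
Start: joints at [-49.412, 22.042, 0.453, 0, -68.411, -14.817], TCP at [0.272, -0.563, 0.242] pointing down, gripper open.
Joint ranges: [-179.83, 179.83], [-69.29, 118.12], [-61.27, 80.66], [-181.25, 117.63], [-171.15, -9.14], [-177.46, 177.46]. Speed limits (degrees/s): [159.86, 159.86, 180, 180, 180, 180].

## Interface

Orientations are given as a 3x3 rotation matrix whose columns are the frame's x, y, z axes.
In Python, from station import sense, capture, finish_job, search_frame, masks_of gives the robot as it stands.
- The arm moves only by the tool drive_tool, never from a script. Its argument "rows" is a list of rows, each a list of 7 numbers: the opening in per cent of the stroke, from 0 (shut) to 100 (fully open), then the shift along the world's x, y, z in mm, then the turn, a rotation vector about the world's x, y, z in rad. In form: [[fingers, dx, dy, dz, wx, wy, wz], ...]. A call has 1 to 5 rows; each row shifts and turns the commanded pose from where the row before left it; what a row does not reach is not made up. A row lasts 1/12 s, in which the tool goes at most 41.7 mm and 7.16 degrees, less where a joint would pass 70% of its speed; a pose out of reach is approached as far as the arm can. A call is refused whole if a number of a shift passes 41.7 or a number of a turn 0.125, either way. A call with a gripper value outside its range is refused whole. The fingers move at their own pace and stop on an object; the grip force is fixed at half the most. Time passes only in rows, so rows that do not move let the fingers close. It gives the time, the measured TCP pose, the force, the opening and the grip force at its end, in the units of the state.
- sense(): the state, without advancing time (a new reading comes with each control period).
- capture(name): name is "side" or "top" or "wrist"; returns a dict with "frame" (384x512x3 uint8, red, green, blue), "z_map" (384x512 float32, m along the optical axis (not along the pixel's ray), 0 where there is no reading), "fx", "fy", "cx", "cy" (pixels), "distortion" ([k1, k2, p1, p2, k3] as OpenCV has them; the pictures are not rectified), "R" (3x3) and "t" (3): a world point X has camera coordinates R X + t; the wrist camera has in their place "T_tool_cam" (4x4, takes a point from camera to tool coordinates, whose origin is the TCP and whose axes are the flange's). Camera axes: x right, y down, z forward; pixel columns grow to the right and rows downward; lengths in m; the calibration is good to about 2 mm. A picture is of the moment at which its call begins: read the wrist's pose just before it.
- finish_job(): hands the job in; it is judged then, once.
Trained networks look in a picture, given as the dict that the camera call returned (one of the last four; its "shot" number tells which), for a name from the list of things; names that differ only in an ending like _2 or _b are one class to them, and where a whole thing is asked for, a point or a joint stands for the part that bears it (a point fixed in the world has none). Each returns a list of dicts, best first, with "p" (0 to 1); they miss things now and then, are a little off and sometimes report something else, mostly with a low value. They report only what shows in the picture. A call takes as long as a camera call. They do not tell look-alikes from the thing itself.
- search_frame(label, picture): "xy" ([column, row] in pixels, amid what is visible of it).
- masks_of(label, picture): "region" (384x512 bool, what is visible of it) and "xy" ([column, row] in pixels, amid what is visible of it).
The state is a dict: "time_s": time; "joints": joint angles; "joint_velocities": joint speeds; "effort": joint torques, N m; "tcp_pos": TCP position; "ee_rot": TCP orientation; "wrist_force": force on the tool from outside, world axes, zero at the start; "moment": the same for the moment, N m; "gripper_width": opening from 0.0 (shut) to 1.0 (fully open); "gripper_force": force on a finger pad.
Only numpy, scipy, OpenCV 4.12 (cv2) and the standard library are available. Lean on these libraries where they do the work, as an engineer would, in place of code of your own. Each camera call takes 0.05 s, during which the arm holds its last target. There are 200 camera calls.

## Task

Refill the analyser's feed hopper: pick the blue scoop tray up by its black grip plate, push the hopper's sprung green flap well down with the tray's open front edge, and tip the tray until all six orange cups have slid into the hopper. Then back the tray out so that the flap springs shut over the cups, and stand the empty tray flat on the bench again. Press gently on the hopper and flap, never forcing the flap against its stop, and leave the tube rack, the reagent bottle and the tip box where they are.

Things in the scene. Friction and masses are not known exactly. Their poses are not given: they have to be found in the camera images.
- hopper: Fixed hopper: clear box, outer 120 (x) x 160 (y), inner 110 x 150 mm, floor sloping down to -x; a cream housing (90 x 190, 200 mm high) adjoins its +x side. Origin: centre of the box's underside, on the bench. +x is the feed direction: the tray comes in over the -x wall, 165 mm high; side walls 184 mm, +x wall 195 mm high. A green sprung flap closes the mouth at 165 mm height.
- hopper_hinge (a point): Middle of the flap's hinge line, level with the top of the hopper's -x wall (165 mm up), at x = -55 mm, y = 0 in the hopper's frame; same axes as the hopper.
- flap (a joint): Green sprung flap in the hopper's mouth, 140 mm wide, 104 mm from its hinge (along the hopper's y at hopper_hinge) to its yellow-striped free edge on the +x side. It swings down into the hopper: 0 shut and level, 1.0 rad at its stop; its spring shuts it (pressed 45 mm from the hinge: about 2 N to start, 4 N fully open).
- tray: Blue scoop tray, 150 (x) x 100 (y) mm, 4 mm floor and walls, sides 40 and rear (-x) 50 mm high, front (+x) open, no sill; 180 g. Origin: centre of its underside, z up. A black grip plate on the rear wall, 12 mm thick, 60 wide (y), 64 long, leans 30 degrees back (up it: (-0.5, 0, 0.866) in the tray's frame); pinch it across its thickness, fingers along the plate.
- tray_lip (a point): Middle of the tray's open front edge, on the underside: (75, 0, 0) mm in the tray's frame; same axes as the tray.
- tray_grip (a point): Point inside the grip plate at mid-thickness, 38 mm up along it from its foot and 26 mm below its top edge: (-96, 0, 71) mm in the tray's frame; same axes as the tray.
- cup0: Orange plastic reaction cup number 1 of 6, in the tray at the start, standing on its flange: flange 24 x 24 x 5 mm, body 17 mm square, 25 mm high in all, 14 g. Origin: centre of the flange's underside.
- cup1: Orange plastic reaction cup number 2 of 6, in the tray at the start, standing on its flange: flange 24 x 24 x 5 mm, body 17 mm square, 25 mm high in all, 14 g. Origin: centre of the flange's underside.
- cup2: Orange plastic reaction cup number 3 of 6, in the tray at the start, standing on its flange: flange 24 x 24 x 5 mm, body 17 mm square, 25 mm high in all, 14 g. Origin: centre of the flange's underside.
- cup3: Orange plastic reaction cup number 4 of 6, in the tray at the start, standing on its flange: flange 24 x 24 x 5 mm, body 17 mm square, 25 mm high in all, 14 g. Origin: centre of the flange's underside.
- cup4: Orange plastic reaction cup number 5 of 6, in the tray at the start, standing on its flange: flange 24 x 24 x 5 mm, body 17 mm square, 25 mm high in all, 14 g. Origin: centre of the flange's underside.
- cup5: Orange plastic reaction cup number 6 of 6, in the tray at the start, standing on its flange: flange 24 x 24 x 5 mm, body 17 mm square, 25 mm high in all, 14 g. Origin: centre of the flange's underside.
- tube_rack: Bystander: white rack 60 x 130 mm with red-capped sample tubes, 92 mm high. Origin: centre of its underside.
- reagent: Bystander: white reagent bottle, 64 mm across, 120 mm high. Origin: centre of its underside.
- tip_box: Bystander: grey box with yellow top, 85 x 120 mm, 57 mm high. Origin: centre of its underside.
Not all that is in view belongs to the job. What is shaped like the cup1 but purple is not meant.

How it is judged:
By the outcome, as a careful person would: the job done as asked, in the order asked, and still so for the second after the job is handed in, with the robot touching nothing.
It also fails if it takes over 64 s, if anything falls off the work surface, if the arm or the gripper's body presses on something with over 40 N, if the wrist force passes 120 N, or if a joint passes its speed limit or range.

## Working session

There is one attempt and no reset: what is moved stays moved. The work goes in short steps, Python scripts to look and compute and a tool call to move; the robot and the scene stay as the last step left them, time stands still between calls to the robot, and variables do not carry over. Pictures are saved under pics/ and viewed, at most 10 in all, crops included, and the job is handed in when it is done.

Besides the shell and the picture viewer there is one more tool, called after "Emit:" as name(argument=value, ...) on one line, values as JSON. drive_tool: Moves the arm, as the interface text tells. Its arguments: {"type":"object","properties":{"rows":{"type":"array"}},"required":["rows"]}

```bash
ls; mkdir -p pics
cat > h.py <<'E'
import numpy as np, cv2
from station import *
def save(n,img): cv2.imwrite('pics/'+n+'.png', cv2.cvtColor(img,cv2.COLOR_RGB2BGR))
def world(c,uv,z=None,s=None):
    uv=np.array(uv,float).reshape(-1,1,2)
    K=np.array([[c['fx'],0,c['cx']],[0,c['fy'],c['cy']],[0,0,1]])
    n=cv2.undistortPoints(uv,K,np.array(c['distortion'],float)).reshape(-1,2)
    if z is None:
        p=uv.reshape(-1,2).round().astype(int); z=c['z_map'][p[:,1],p[:,0]]
    P=np.c_[n,np.ones(len(n))]*np.reshape(z,(-1,1))
    if 'R' in c: return (P-np.array(c['t']).reshape(1,3))@np.array(c['R'])
    T=np.array(c['T_tool_cam']); P=P@T[:3,:3].T+T[:3,3]
    return P@np.array(s['ee_rot']).T+np.array(s['tcp_pos'])
def cloud(c,m,s=None):
    v,u=np.nonzero(m&(c['z_map']>0)); return world(c,np.c_[u,v],s=s)
E
python3 - <<'E'
from h import *
s=sense(); print(s['time_s'],s['tcp_pos'],s['ee_rot'])
a=capture('top');b=capture('side')
save('both',np.hstack([a['frame'],b['frame']])[:, :])
cv2.imwrite('pics/both.png',cv2.resize(cv2.imread('pics/both.png'),(800,300)))
save('top',a['frame']);save('side',b['frame'])
for l in ['hopper','flap','tray','tray_grip','tray_lip','hopper_hinge','cup0','tube_rack','reagent','tip_box']:
  for n,c in(('top',a),('side',b)):
    for d in masks_of(l,c)[:7]:
      P=cloud(c,d['region']); print(l,n,round(d['p'],2),np.round(d['xy']),d['region'].sum(),np.round(np.median(P,0),3) if len(P) else '',np.round(np.percentile(P,[2,98],axis=0),3).tolist() if len(P) else '')
E
```

```text
pics
0.0 [ 0.27152886 -0.56234408  0.24046819] [[-9.00612296e-01 -4.34622224e-01 -1.00710797e-03]
 [-4.34623380e-01  9.00610370e-01  1.86506229e-03]
 [ 9.64143618e-05  2.11741070e-03 -9.99997754e-01]]
hopper top 0.7 [136. 217.] 6607 [0.502 0.275 0.17 ] [[0.418, 0.163, 0.014], [0.595, 0.372, 0.203]]
flap top 0.79 [153. 217.] 2011 [0.499 0.227 0.165] [[0.434, 0.177, 0.162], [0.564, 0.276, 0.169]]
flap side 0.21 [281. 279.] 2113 [ 0.515 -0.168  0.016] [[0.467, -0.245, 0.001], [0.573, -0.061, 0.095]]
tray top 0.61 [294. 207.] 1688 [ 0.526 -0.154  0.006] [[0.478, -0.238, -0.001], [0.588, -0.061, 0.095]]
tray top 0.53 [136. 219.] 6509 [0.502 0.274 0.17 ] [[0.419, 0.164, 0.029], [0.594, 0.37, 0.203]]
tray side 0.54 [279. 282.] 2185 [ 0.514 -0.167  0.016] [[0.466, -0.247, 0.0], [0.574, -0.061, 0.096]]
tray_grip top 0.93 [300. 207.] 1793 [ 0.525 -0.156  0.006] [[0.474, -0.239, -0.001], [0.588, -0.062, 0.095]]
tray_grip side 0.63 [276. 282.] 2137 [ 0.513 -0.166  0.016] [[0.466, -0.246, 0.001], [0.575, -0.061, 0.096]]
tray_lip top 0.95 [294. 207.] 1744 [ 0.526 -0.151  0.006] [[0.477, -0.236, -0
[... 1378 characters left out ...]
. 279.] 141 [ 0.504 -0.142  0.016] [[0.497, -0.149, 0.003], [0.517, -0.127, 0.031]]
cup0 side 0.44 [293. 278.] 106 [ 0.54  -0.186  0.026] [[0.533, -0.193, 0.008], [0.551, -0.174, 0.031]]
cup0 side 0.42 [281. 263.] 98 [ 0.555 -0.124  0.009] [[0.267, -0.371, 0.002], [0.569, -0.108, 0.569]]
tube_rack top 0.93 [338. 143.] 1141 [ 0.703 -0.281  0.051] [[0.677, -0.347, -0.0], [0.741, -0.22, 0.094]]
reagent top 0.7 [240. 135.] 1297 [0.731 0.003 0.056] [[0.694, -0.057, 0.003], [0.775, 0.059, 0.061]]
tip_box top 0.2 [137. 217.] 6565 [0.502 0.274 0.17 ] [[0.419, 0.163, 0.024], [0.595, 0.37, 0.203]]
tip_box top 0.2 [295. 208.] 1833 [ 0.526 -0.155  0.006] [[0.477, -0.237, -0.001], [0.588, -0.062, 0.094]]
```

View pics/both.png

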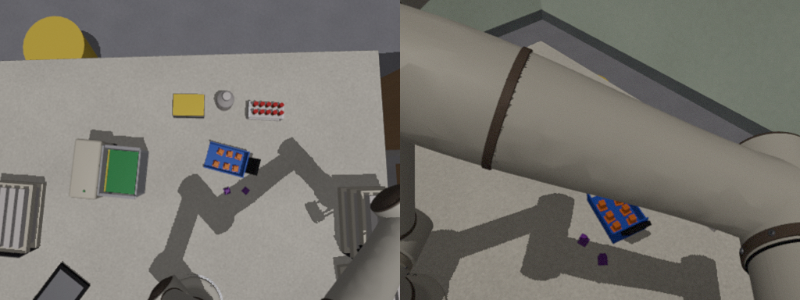

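Run:
```python
import cv2
a=cv2.imread('pics/top.png')[110:290,60:360]
cv2.imwrite('pics/topc.png',cv2.resize(a,(800,480),interpolation=cv2.INTER_CUBIC))
```

```text
(no output)
```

View pics/topc.png

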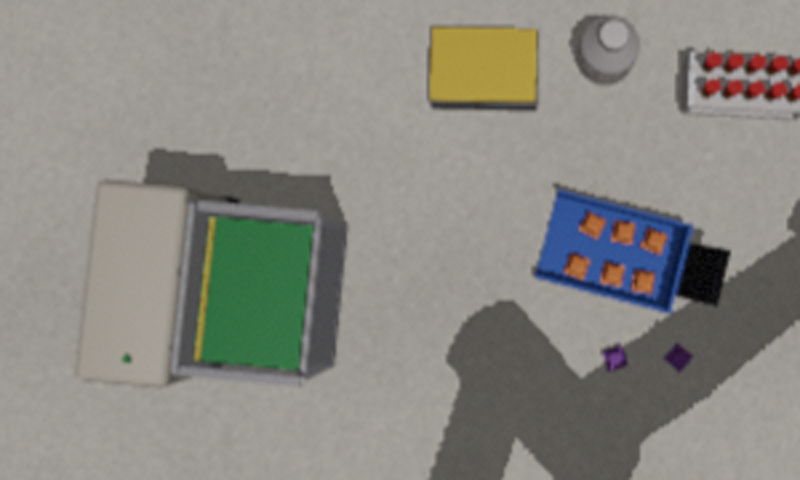

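The top view shows the tray with six orange cups (crop ~(610,250), full picture ~(295,207)) and its black grip at crop (705,273). The hopper is at crop (240,290), with its yellow stripe on the left, so the feed direction is about world +y.

Possible mix-ups: the purple cups at full-picture (290,244) and (315,244) lie on the bench and are not the orange ones. There is only one tray and one hopper.

```bash
cat >> h.py <<'E'
def rect(P):
    (c,(w,h),a)=cv2.minAreaRect((P[:,:2]*1000).astype(np.float32)); return np.round(c,1),round(w,1),round(h,1),round(a,1)
def hsv(c): return cv2.cvtColor(c['frame'],cv2.COLOR_RGB2HSV)
E
python3 - <<'E'
from h import *
a=capture('top');H=hsv(a)
bl=(H[...,0]>105)&(H[...,0]<125)&(H[...,1]>130)&(H[...,2]>50)
bl[:, :250]=0;bl[:170]=0;bl[250:]=0
P=cloud(a,bl)
for lo,hi in((-.01,.012),(.03,.06)):
    q=P[(P[:,2]>lo)&(P[:,2]<hi)]; print('blue',lo,len(q),rect(q))
print('all blue',rect(P))
bk=(H[...,2]<40)&(H[...,1]<200); bk[:,:300]=0; bk[:,350:]=0; bk[:195]=0; bk[230:]=0
P=cloud(a,bk);P=P[P[:,2]>.02]; print('black',len(P),P.min(0),P.max(0),P[P[:,2]>.085].mean(0),rect(P))
g=(H[...,0]>50)&(H[...,0]<75)&(H[...,1]>120); g[:,200:]=0;g[:150]=0;g[290:]=0
P=cloud(a,g);P=P[abs(P[:,2]-.165)<.012];print('flap',len(P),rect(P))
q=masks_of('hopper',a)[0]['region'];P=cloud(a,q);
Q=P[abs(P[:,2]-.2)<.004];print('housing',rect(Q));Q=P[(P[:,2]>.16)];print('all',rect(Q))
E
```

```text
blue -0.01 987 (array([ 533.4, -139.6]), 155.6, 100.6, 73.1)
blue 0.03 188 (array([ 532.1, -136.5]), 150.9, 96.5, 73.8)
all blue (array([ 533.6, -139.7]), 156.2, 101.1, 73.8)
black 283 [ 0.47608759 -0.24588953  0.05111972] [ 0.53520256 -0.20354782  0.09773859] [ 0.50175277 -0.23318601  0.0920403 ] (array([ 504.9, -225.2]), 34.7, 56.2, 73.8)
flap 1897 (array([497.6, 221.7]), 92.9, 137.6, 83.6)
housing (array([510. , 328.6]), 92.8, 185.7, 83.8)
all (array([503.3, 270.8]), 209.7, 187.6, 83.4)
```

```bash
cat >> h.py <<'E'
from scipy.spatial.transform import Rotation as Ro
hp=np.array([.498,.2245,0]); hyaw=83.6
def Rz(a): return Ro.from_euler('z',a,degrees=True).as_matrix()
TG=np.array([-.096,0,.071])
RG=np.array([[0.,0.866025,.5],[1,0,0],[0,.5,-.866025]]); RG[:,0]=np.cross(RG[:,1],RG[:,2])
def grip_pose(p,yaw,th=0,back=0):
    "tool pose for tray origin p, yaw, nose-down th (deg)"
    R=Rz(yaw)@Ro.from_euler('y',th,degrees=True).as_matrix()
    T=R@RG; return p+R@TG-back*T[:,2],T
def lip_pose(lx,lz,th,yaw=None):
    "tray lip at hopper x,z"
    y=hyaw if yaw is None else yaw
    R=Rz(y)@Ro.from_euler('y',th,degrees=True).as_matrix()
    return grip_pose(hp+Rz(hyaw)@[lx,0,lz]-R@[.075,0,0],y,th)
def go(pose,n,s=None):
    s=s or sense(); d=(pose[0]-s['tcp_pos'])*1000; w=(Ro.from_matrix(pose[1])*Ro.from_matrix(s['ee_rot']).inv()).as_rotvec()
    print('total mm',np.round(d,1),'rad',np.round(w,3),'| /%d'%n,np.round(d/n,1),np.round(w/n,4),'t',s['time_s'],'F',np.round(s['wrist_force'],1))
E
python3 - <<'E'
from h import *
go(grip_pose(np.array([.533,-.138,0]),73.8,back=.12),10)
E
```

```text
total mm [217.7 275.  -66.6] rad [ 0.533  0.045 -0.715] | /10 [21.8 27.5 -6.7] [ 0.0533  0.0045 -0.0715] t 1.2 F [0.3 0.4 0.5]
```

Emit:
drive_tool(rows=[[70,22,27.5,-6.7,0.053,0.0045,-0.0715],[70,22,27.5,-6.7,0.053,0.0045,-0.0715],[70,22,27.5,-6.7,0.053,0.0045,-0.0715],[70,22,27.5,-6.7,0.053,0.0045,-0.0715],[70,22,27.5,-6.7,0.053,0.0045,-0.0715]])

```text
time_s: 1.62
tcp_pos: [0.3829, -0.424, 0.208]
ee_rot: [[-0.996, -0.09, 0.025], [-0.08, 0.962, 0.262], [-0.048, 0.259, -0.965]]
wrist_force: [0.0, -1.0, -1.0]
gripper_width: 0.733
gripper_force: 0.0
```

Emit:
drive_tool(rows=[[70,22,27.5,-6.7,0.053,0.0045,-0.0715],[70,22,27.5,-6.7,0.053,0.0045,-0.0715],[70,22,27.5,-6.7,0.053,0.0045,-0.0715],[70,22,27.5,-6.7,0.053,0.0045,-0.0715],[70,22,27.5,-6.7,0.053,0.0045,-0.0715]])

```text
time_s: 2.03
tcp_pos: [0.493, -0.2866, 0.1744]
ee_rot: [[-0.96, 0.244, 0.139], [0.281, 0.831, 0.479], [0.001, 0.499, -0.867]]
wrist_force: [-0.1, -0.2, -0.4]
gripper_width: 0.704
gripper_force: 0.0
```

Run:
```python
from h import *
s=sense();go(grip_pose(np.array([.533,-.138,0]),73.8,back=.12),1,s)
c=capture('wrist');save('w1',c['frame']);b=capture('top')
v,u=np.mgrid[0:384,0:512]
P=cloud(c,c['z_map']>0,s);m=c['z_map']>0
H=hsv(c)[m]
q=P[(H[:,0]>105)&(H[:,0]<125)&(H[:,1]>130)&(P[:,2]>-.01)]
print('blue',len(q),rect(q))
k=P[(H[:,2]<45)&(P[:,2]>.035)&(P[:,2]<.1)&(abs(P[:,0]-.505)<.06)&(abs(P[:,1]+.23)<.05)]
print('black',len(k),k.mean(0) if len(k) else '',rect(k) if len(k) else '')
t=k[k[:,2]>.088]; print('top edge',len(t),t.mean(0),rect(t))
```

```text
total mm [-3.5 -1.2  0.5] rad [ 0.001 -0.001  0.003] | /1 [-3.5 -1.2  0.5] [ 0.0008 -0.0015  0.0026] t 2.0333 F [-0.1 -0.2 -0.4]
blue 3284 (array([ 506.1, -226.1]), 336.8, 99.9, 73.6)
black 298 [ 0.51551019 -0.24307195  0.09337941] (array([ 500.4, -234.6]), 22.9, 64.9, 53.0)
top edge 295 [ 0.51589689 -0.24331455  0.09358167] (array([ 501.9, -239.1]), 11.1, 58.7, 71.6)
```

View pics/w1.png

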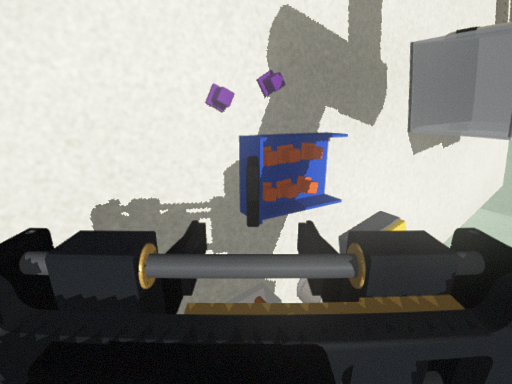

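The wrist view confirms the plate at pixel (253,190), in line between the fingers, with the orange cups in the tray. The two purple cups at (220,97) and (271,82) lie on the bench. I'll advance along the plate.

Emit:
drive_tool(rows=[[70,2.6,11.4,-20.7,0,0,0],[70,2.6,11.4,-20.7,0,0,0],[70,2.6,11.4,-20.7,0,0,0],[70,2.6,11.4,-20.7,0,0,0.003],[70,2.6,11.4,-20.7,0,0,0]])

```text
time_s: 2.55
tcp_pos: [0.5047, -0.2312, 0.0705]
ee_rot: [[-0.962, 0.238, 0.137], [0.275, 0.835, 0.477], [-0.001, 0.496, -0.868]]
wrist_force: [-0.3, 0.3, 0.9]
gripper_width: 0.7
gripper_force: 0.0
```

Emit:
drive_tool(rows=[[70,0,0,0,0,0,0],[0,0,0,0,0,0,0],[0,0,0,0,0,0,0],[0,0,0,0,0,0,0],[0,0,0,0,0,0,0]])

```text
time_s: 2.97
tcp_pos: [0.5054, -0.232, 0.0725]
ee_rot: [[-0.961, 0.238, 0.139], [0.276, 0.835, 0.477], [-0.003, 0.496, -0.868]]
wrist_force: [0.0, 0.7, -0.2]
gripper_width: 0.482
gripper_force: 0.0
```

Emit:
drive_tool(rows=[[0,0,0,0,0,0,0],[0,0,0,0,0,0,0],[0,0,0,0,0,0,0],[0,0,0,0,0,0,0],[0,0,0,0,0,0,0]])

```text
time_s: 3.38
tcp_pos: [0.5053, -0.229, 0.0724]
ee_rot: [[-0.961, 0.238, 0.137], [0.275, 0.832, 0.482], [0.001, 0.501, -0.865]]
wrist_force: [1.1, 3.1, 3.2]
gripper_width: 0.134
gripper_force: 30.0
```

Emit:
drive_tool(rows=[[0,0,0,5,0,0,0],[0,0,0,15,0,0,0],[0,0,0,25,0,0,0],[0,0,0,25,0,0,0],[0,0,0,20,0,0,0]])

```text
time_s: 3.8
tcp_pos: [0.5047, -0.2315, 0.1632]
ee_rot: [[-0.961, 0.239, 0.137], [0.275, 0.835, 0.476], [-0.001, 0.495, -0.869]]
wrist_force: [0.6, -0.8, -2.8]
gripper_width: 0.136
gripper_force: 30.0
```

Run:
```python
from h import *
s=sense();print(s['gripper_width'],s['gripper_force'],s['tcp_pos'])
# tray in hand from top camera
a=capture('top');H=hsv(a)
bl=(H[...,0]>105)&(H[...,0]<125)&(H[...,1]>130)&(H[...,2]>50); bl[:, :220]=0;bl[:120]=0;bl[260:]=0
P=cloud(a,bl);print(rect(P),np.percentile(P[:,2],[1,99]))
R=s['ee_rot']@RG.T; Q=(P-s['tcp_pos'])@R+TG; print(np.round(np.percentile(Q,[1,50,99],axis=0),3).tolist())
f=Q[(abs(Q[:,1])<.045)&(Q[:,2]<.012)];print('floor slope',np.round(np.polyfit(f[:,0],f[:,2],1),4))
go(lip_pose(-.04,.215,0),8,s); go(lip_pose(-.04,.215,10),8,s)
save('lift',a['frame'][110:290,60:360])
```

```text
0.1355470722168153 29.990874321665615 [ 0.50470613 -0.23154346  0.16323775]
(array([ 537.5, -139.5]), 147.2, 110.3, 73.9) [0.08993835 0.13562494]
[[-0.069, -0.048, -0.002], [0.01, -0.002, 0.003], [0.074, 0.048, 0.044]]
floor slope [-0.0016  0.0027]
total mm [-30.2 246.4 122.8] rad [ 0.005 -0.     0.167] | /8 [-3.8 30.8 15.3] [ 0.0007 -0.      0.0209] t 3.8 F [ 0.6 -0.8 -2.8]
total mm [-28.6 261.2 151.4] rad [-0.166  0.034  0.167] | /8 [-3.6 32.6 18.9] [-0.0208  0.0042  0.0208] t 3.8 F [ 0.6 -0.8 -2.8]
```

Emit:
drive_tool(rows=[[0,-1,10,14,0,0,0.01],[0,-3,20,18,0,0,0.02],[0,-3,28,20,0,0,0.02],[0,-4,32,20,0,0,0.02],[0,-4,32,18,0,0,0.02]])

```text
time_s: 4.27
tcp_pos: [0.4887, -0.1075, 0.2516]
ee_rot: [[-0.982, 0.164, 0.091], [0.188, 0.852, 0.488], [0.002, 0.497, -0.868]]
wrist_force: [2.6, 0.4, -2.1]
gripper_width: 0.138
gripper_force: 30.0
```

Emit:
drive_tool(rows=[[0,-4,32,14,0,0,0.02],[0,-4,30,10,0,0,0.02],[0,-3,25,6,0,0,0.018],[0,-2,18,2,0,0,0.012],[0,-2,12,0,0,0,0.007]])

```text
time_s: 4.68
tcp_pos: [0.4734, 0.0103, 0.2837]
ee_rot: [[-0.994, 0.095, 0.054], [0.109, 0.862, 0.494], [0.001, 0.497, -0.868]]
wrist_force: [-0.4, 0.2, -2.5]
gripper_width: 0.132
gripper_force: 30.0
```

```bash
cat >> h.py <<'E'
def fl(d,al,th):
    a=np.radians(al); return lip_pose(-.055+d*np.cos(a),.165-d*np.sin(a),th)
def lipnow(s):
    R=s['ee_rot']@RG.T; l=np.array(s['tcp_pos'])+R@(np.array([.075,0,0])-TG); x=R[:,0]
    L=Rz(hyaw).T@(l-hp); print('lip hopper mm',np.round(L*1000,1),'pitch',round(np.degrees(np.arcsin(-x[2])),1),'yaw',round(np.degrees(np.arctan2(x[1],x[0])),1),'alpha',round(np.degrees(np.arctan2(.165-L[2],L[0]+.055)),1))
E
python3 - <<'E'
from h import *
s=sense();lipnow(s)
print('A');A=lip_pose(-.012,.185,15);go(A,5,s)
prev=A
for d,al,th in((.05,14,20),(.05,30,35),(.05,45,51)):
    p=fl(d,al,th); go(p,5,dict(tcp_pos=prev[0],ee_rot=prev[1],time_s=0,wrist_force=[0])); prev=p
# refine hopper with top view
a=capture('top');H=hsv(a)
q=masks_of('hopper',a)[0]['region'];P=cloud(a,q);Q=P[abs(P[:,2]-.2)<.004];print('housing',rect(Q))
save('pre',a['frame'][110:290,60:360])
E
```

```text
lip hopper mm [-44.8   1.1 212.2] pitch 0.2 yaw 83.8 alpha -77.9
A
total mm [ 6.9 56.4 14.1] rad [-0.257  0.028 -0.003] | /5 [ 1.4 11.3  2.8] [-0.0514  0.0056 -0.0005] t 4.6833 F [-0.4  0.2 -2.5]
total mm [  1.8  15.8 -19.7] rad [-0.087  0.01   0.   ] | /5 [ 0.4  3.2 -3.9] [-0.0173  0.0019  0.    ] t 0 F [0]
total mm [ 3.5 31.6 18.1] rad [-0.26   0.029  0.   ] | /5 [0.7 6.3 3.6] [-0.052   0.0058  0.    ] t 0 F [0]
total mm [ 4.3 38.7 11. ] rad [-0.278  0.031  0.   ] | /5 [0.9 7.7 2.2] [-0.0555  0.0062  0.    ] t 0 F [0]
housing (array([510.1, 328.3]), 93.4, 185.4, 83.1)
```

Emit:
drive_tool(rows=[[0,1.4,11.3,4,-0.05,0.0056,0],[0,1.4,11.3,4,-0.05,0.0056,0],[0,1.4,11.3,3,-0.05,0.0056,-0.003],[0,1.4,11.3,2,-0.05,0.0056,0],[0,1.4,11.3,1,-0.05,0.0056,0]])

```text
time_s: 5.2
tcp_pos: [0.4812, 0.0644, 0.2971]
ee_rot: [[-0.993, 0.112, 0.03], [0.116, 0.958, 0.261], [0.001, 0.262, -0.965]]
wrist_force: [-0.2, -0.1, -3.1]
gripper_width: 0.134
gripper_force: 30.0
```

Emit:
drive_tool(rows=[[0,0.4,3.2,-4,-0.018,0.0019,0],[0,0.4,3.2,-4,-0.018,0.0019,0],[0,0.4,3.2,-4,-0.018,0.0019,0],[0,0.4,3.2,-4,-0.018,0.0019,0],[0,0.4,3.2,-4,-0.018,0.0019,0]])

```text
time_s: 5.62
tcp_pos: [0.4838, 0.0802, 0.2767]
ee_rot: [[-0.993, 0.114, 0.021], [0.116, 0.978, 0.175], [-0.001, 0.176, -0.984]]
wrist_force: [0.2, -0.8, -0.4]
gripper_width: 0.137
gripper_force: 30.0
```

Run:
```python
from h import *
s=sense();lipnow(s); go(fl(.05,30,35),5,s)
```

```text
lip hopper mm [ -8.3  -2.7 151.8] pitch 19.9 yaw 83.3 alpha 15.8
total mm [ 1.8 33.9 19.6] rad [-0.262  0.031  0.005] | /5 [0.4 6.8 3.9] [-0.0524  0.0061  0.0009] t 5.6167 F [ 0.2 -0.8 -0.4]
```

Contact as expected: about 2 N of upward load. I'll continue pressing and tipping.

Emit:
drive_tool(rows=[[0,0.3,6.6,4,-0.052,0.006,0.001],[0,0.3,6.6,4,-0.052,0.006,0.001],[0,0.3,6.6,4,-0.052,0.006,0.001],[0,0.3,6.6,4,-0.052,0.006,0.001],[0,0.3,6.6,4,-0.052,0.006,0.001]])

```text
time_s: 6.03
tcp_pos: [0.4866, 0.1146, 0.2979]
ee_rot: [[-0.994, 0.111, -0.005], [0.111, 0.99, -0.083], [-0.004, -0.083, -0.997]]
wrist_force: [1.1, 1.7, -0.4]
gripper_width: 0.137
gripper_force: 30.0
```

Run:
```python
from h import *
s=sense();lipnow(s); go(fl(.05,45,51),5,s)
```

```text
lip hopper mm [-10.5  -1.5 142.1] pitch 34.8 yaw 83.5 alpha 27.3
total mm [ 3.4 38.3  9.3] rad [-0.281  0.036 -0.001] | /5 [0.7 7.7 1.9] [-0.0562  0.0072 -0.0002] t 6.0333 F [ 1.1  1.7 -0.4]
```

Emit:
drive_tool(rows=[[0,0.7,7.7,1.8,-0.056,0.007,0],[0,0.7,7.7,1.8,-0.056,0.007,0],[0,0.7,7.7,1.8,-0.056,0.007,0],[0,0.7,7.7,1.8,-0.056,0.007,0],[0,0.7,7.7,1.8,-0.056,0.007,0]])

```text
time_s: 6.45
tcp_pos: [0.4903, 0.1538, 0.3067]
ee_rot: [[-0.994, 0.104, -0.038], [0.11, 0.929, -0.354], [-0.001, -0.356, -0.935]]
wrist_force: [1.5, 1.9, 0.1]
gripper_width: 0.137
gripper_force: 30.0
```

Emit:
drive_tool(rows=[[0,0,0,0,0,0,0],[0,0,0,0,0,0,0],[0,0,0,0,0,0,0],[0,0,0,0,0,0,0]])

```text
time_s: 6.78
tcp_pos: [0.4892, 0.1527, 0.3061]
ee_rot: [[-0.994, 0.103, -0.041], [0.111, 0.93, -0.352], [0.002, -0.354, -0.935]]
wrist_force: [0.3, 2.8, -0.6]
gripper_width: 0.14
gripper_force: 30.0
```

Run:
```python
from h import *
s=sense();lipnow(s); print(s['wrist_force'])
a=capture('top');c=capture('wrist');b=capture('side')
x=cv2.resize(a['frame'][150:270,80:240],(400,300),interpolation=cv2.INTER_CUBIC)
save('tip',np.vstack([np.hstack([x,cv2.resize(c['frame'],(400,300))]),np.hstack([cv2.resize(b['frame'],(400,300)),cv2.resize(a['frame'],(400,300))])]))
for n,k in(('top',a),('wrist',c),('side',b)):
    for d in masks_of('cup0',k)[:9]:
        P=cloud(k,d['region'],s); P=np.median(P,0) if len(P) else np.zeros(3); print(n,round(d['p'],2),np.round(d['xy']),np.round(P,3),'hop',np.round(Rz(hyaw).T@(P-hp),3))
```

```text
lip hopper mm [-19.1   1.2 128.8] pitch 50.7 yaw 83.8 alpha 45.3
[ 0.27005052  2.80081278 -0.6415918 ]
top 0.55 [287. 244.] [ 0.416 -0.134  0.023] hop [-0.365  0.042  0.023]
top 0.5 [315. 244.] [ 0.417 -0.203  0.009] hop [-0.434  0.033  0.009]
wrist 0.69 [291. 191.] [0.471 0.162 0.204] hop [-0.065  0.019  0.204]
wrist 0.65 [390. 157.] [0.473 0.254 0.059] hop [0.026 0.028 0.059]
wrist 0.62 [385. 209.] [0.524 0.243 0.109] hop [ 0.021 -0.024  0.109]
wrist 0.62 [402. 197.] [0.518 0.262 0.091] hop [ 0.04  -0.015  0.091]
wrist 0.59 [138. 139.] [ 0.415 -0.201  0.013] hop [-0.432  0.035  0.013]
wrist 0.47 [163. 131.] [ 0.417 -0.129  0.015] hop [-0.361  0.042  0.015]
side 0.76 [235. 304.] [ 0.413 -0.141  0.014] hop [-0.372  0.044  0.014]
```

View pics/tip.png

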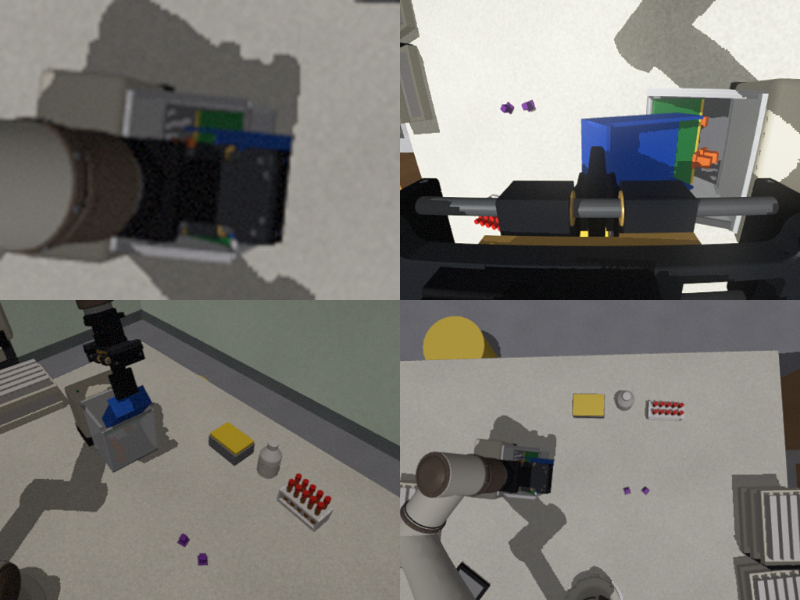

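The wrist view shows the flap held well open, orange cups at the gap (~(705,155)), and blue tray floor at (640,150), partly hidden by the gripper. I'll check for cups left on the tray.

Emit:
drive_tool(rows=[[0,0,0,0,0,0,0],[0,0,0,0,0,0,0],[0,0,0,0,0,0,0],[0,0,0,0,0,0,0]])

```text
time_s: 7.42
tcp_pos: [0.4889, 0.1521, 0.3062]
ee_rot: [[-0.994, 0.102, -0.043], [0.11, 0.928, -0.355], [0.003, -0.358, -0.934]]
wrist_force: [1.2, 3.4, -0.7]
gripper_width: 0.136
gripper_force: 30.0
```

```bash
cat >> h.py <<'E'
def orange(s,c):
    H=hsv(c); o=((H[...,0]<14)&(H[...,1]>150)&(H[...,2]>70)&(c['z_map']>0)).astype(np.uint8)
    n,L,st,ce=cv2.connectedComponentsWithStats(o)
    for i in range(1,n):
        if st[i,4]>8:
            P=cloud(c,L==i,s);R=s['ee_rot']@RG.T
            print(st[i,4],np.round(ce[i]),'hop',np.round(np.median((P-hp)@Rz(hyaw),0),3),'tray',np.round(np.median((P-s['tcp_pos'])@R+TG,0),3))
E
python3 - <<'E'
from h import *
s=sense();lipnow(s);c=capture('wrist');orange(s,c);save('w2',cv2.resize(c['frame'][90:270,220:512],(798,492)))
go(lip_pose(-.019,.129,57),3,s)
E
```

```text
lip hopper mm [-20.3   1.7 128.6] pitch 50.9 yaw 83.9 alpha 46.4
34 [387. 156.] hop [0.022 0.028 0.049] tray [ 0.163  0.026 -0.017]
684 [388. 203.] hop [ 0.024 -0.02   0.105] tray [ 0.12  -0.022  0.018]
337 [113. 284.] hop [-0.481 -0.28   0.09 ] tray [-0.185 -0.281 -0.385]
total mm [ 3.3 20.1  4.9] rad [-0.105  0.008 -0.001] | /3 [1.1 6.7 1.6] [-0.0351  0.0028 -0.0004] t 7.4167 F [ 1.2  3.4 -0.7]
```

View pics/w2.png

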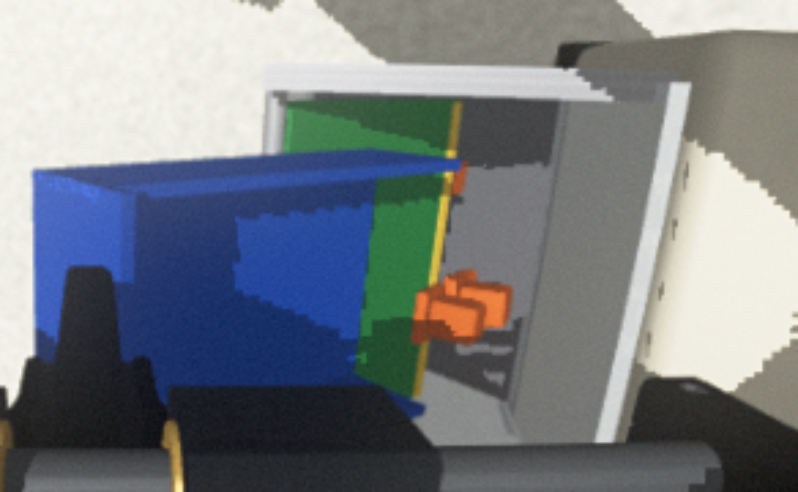

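The tray floor looks empty where it is visible, but a cluster of cups hangs at the flap's striped edge, crop (465,310). I'll open the flap a little more, short of the stop, and tip more steeply.

Run:
```python
from h import *
s=sense();go(fl(.052,52,58),4,s)
c=capture('wrist');Q=(world(c,[[410,200],[400,170],[405,150],[405,235]],s=s)-hp)@Rz(hyaw);print(Q)
```

```text
total mm [ 3.2 19.3  0.5] rad [-0.123  0.01  -0.001] | /4 [0.8 4.8 0.1] [-0.0307  0.0026 -0.0003] t 7.4667 F [ 1.7  2.9 -1.4]
[[ 0.05562708 -0.0249715   0.06452616]
 [ 0.04025259  0.01109667  0.05137743]
 [ 0.04243075  0.03787881  0.05269956]
 [ 0.05696196 -0.07405048  0.06587651]]
```

Emit:
drive_tool(rows=[[0,0.8,4.8,0.2,-0.03,0.0026,0],[0,0.8,4.8,0.2,-0.03,0.0026,0],[0,0.8,4.8,0.2,-0.03,0.0026,0],[0,0.8,4.8,0.2,-0.03,0.0026,0],[0,0,0,0,0,0,0]])

```text
time_s: 7.93
tcp_pos: [0.492, 0.1728, 0.3056]
ee_rot: [[-0.994, 0.094, -0.053], [0.108, 0.877, -0.469], [0.003, -0.472, -0.882]]
wrist_force: [0.9, 0.9, 0.2]
gripper_width: 0.134
gripper_force: 30.0
```

Run:
```python
from h import *
s=sense();lipnow(s);c=capture('wrist');orange(s,c)
```

```text
lip hopper mm [-22.2   0.8 122.9] pitch 58.2 yaw 84.0 alpha 52.0
203 [392. 155.] hop [0.016 0.03  0.051] tray [ 0.155  0.029 -0.004]
917 [387. 203.] hop [ 0.018 -0.02   0.095] tray [ 0.12  -0.021  0.02 ]
```

Emit:
drive_tool(rows=[[0,0,0,12,0,0,0],[0,0,0,-12,0,0,0],[0,0,0,12,0,0,0],[0,0,0,-12,0,0,0],[0,0,0,0,0,0,0]])

```text
time_s: 8.4
tcp_pos: [0.4917, 0.1714, 0.3057]
ee_rot: [[-0.994, 0.097, -0.053], [0.111, 0.878, -0.465], [0.002, -0.468, -0.884]]
wrist_force: [2.0, 2.5, -0.9]
gripper_width: 0.14
gripper_force: 30.0
```

Run:
```python
from h import *
s=sense();lipnow(s);print(s['wrist_force']);c=capture('wrist');orange(s,c);save('w3',cv2.resize(c['frame'][90:270,220:512],(798,492)))
```

```text
lip hopper mm [-22.8   0.7 123.1] pitch 57.9 yaw 83.8 alpha 52.5
[ 2.03482372  2.52842877 -0.90103879]
199 [393. 155.] hop [0.016 0.031 0.05 ] tray [ 0.156  0.03  -0.004]
791 [392. 202.] hop [ 0.023 -0.022  0.084] tray [ 0.132 -0.023  0.02 ]
```

View pics/w3.png

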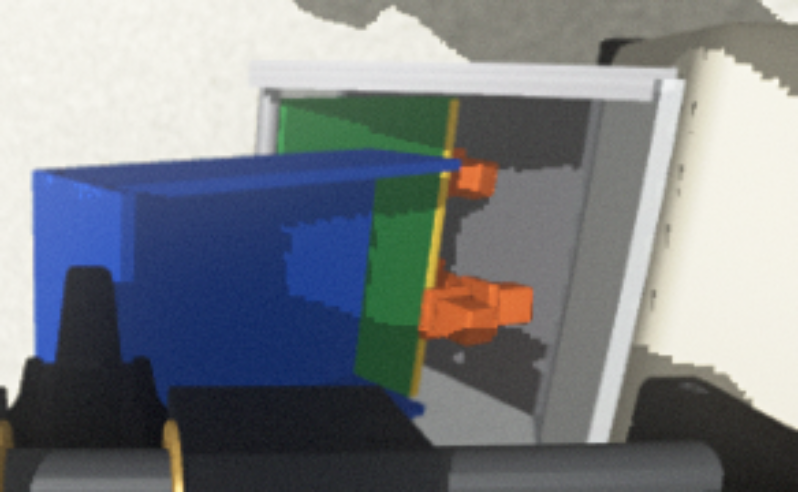

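Most of the pile has settled lower. Letting the flap up part way, with the gap still open, should let the cups slide back under it.

Emit:
drive_tool(rows=[[0,0,0,7,0,0,0],[0,0,0,7,0,0,0],[0,0,0,0,0,0,0],[0,0,0,0,0,0,0],[0,0,0,0,0,0,0]])

```text
time_s: 8.87
tcp_pos: [0.4919, 0.1713, 0.3214]
ee_rot: [[-0.994, 0.097, -0.052], [0.11, 0.879, -0.464], [0.0, -0.467, -0.884]]
wrist_force: [0.6, 2.2, 0.1]
gripper_width: 0.135
gripper_force: 30.0
```

Run:
```python
from h import *
s=sense();lipnow(s);c=capture('wrist');orange(s,c)
```

```text
lip hopper mm [-22.7   0.2 138.9] pitch 57.8 yaw 83.7 alpha 38.9
84 [397. 196.] hop [ 0.03  -0.026  0.057] tray [ 0.172 -0.026  0.001]
```

Emit:
drive_tool(rows=[[0,0,0,-13,0,0,0],[0,0,0,13,0,0,0],[0,0,0,-13,0,0,0],[0,0,0,13,0,0,0],[0,0,0,0,0,0,0]])

```text
time_s: 9.33
tcp_pos: [0.4921, 0.1715, 0.3219]
ee_rot: [[-0.994, 0.097, -0.051], [0.11, 0.879, -0.464], [0.0, -0.467, -0.884]]
wrist_force: [-1.2, 3.1, 0.7]
gripper_width: 0.137
gripper_force: 30.0
```

Run:
```python
from h import *
s=sense();lipnow(s);c=capture('wrist');orange(s,c);save('w4',cv2.resize(c['frame'][90:270,220:512],(798,492)))
```

```text
lip hopper mm [-22.3  -0.  139.3] pitch 57.8 yaw 83.7 alpha 38.1
```

View pics/w4.png

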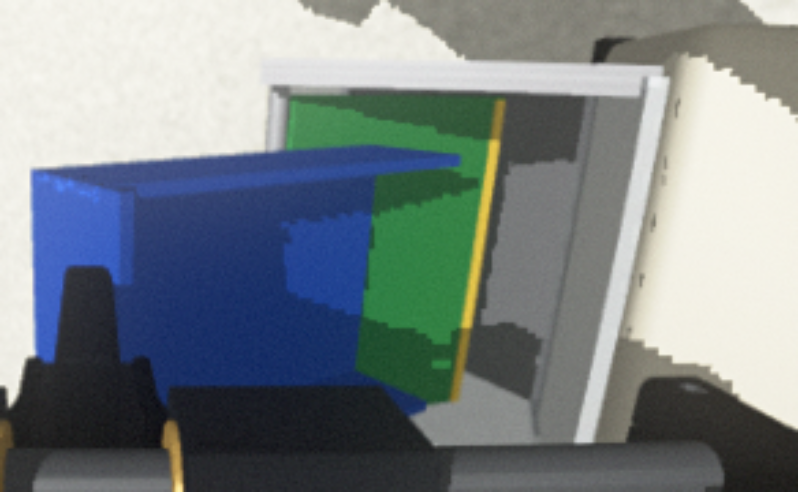

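No orange shows: all the cups are under the flap. Now I'll back out upward, letting the flap close.

Emit:
drive_tool(rows=[[0,0,0,6,0,0,0],[0,0,-1,8,0,0,0],[0,0,-2,10,0,0,0],[0,0,-4,14,0,0,0],[0,-1,-8,16,0,0,0]])

```text
time_s: 9.8
tcp_pos: [0.4904, 0.1552, 0.3753]
ee_rot: [[-0.994, 0.096, -0.055], [0.111, 0.877, -0.468], [0.003, -0.471, -0.882]]
wrist_force: [0.6, -0.4, -3.2]
gripper_width: 0.138
gripper_force: 30.0
```

Emit:
drive_tool(rows=[[0,-2,-20,6,0.05,-0.005,0],[0,-3,-30,0,0.1,-0.011,0],[0,-3,-30,0,0.11,-0.012,0],[0,-3,-30,0,0.11,-0.012,0],[0,-3,-30,0,0.11,-0.012,0]])

```text
time_s: 10.22
tcp_pos: [0.4749, 0.0142, 0.3818]
ee_rot: [[-0.994, 0.108, -0.003], [0.108, 0.994, -0.001], [0.003, -0.001, -1.0]]
wrist_force: [1.2, -0.9, -2.4]
gripper_width: 0.14
gripper_force: 30.0
```

Run:
```python
from h import *
s=sense();lipnow(s); go(grip_pose(np.array([.533,-.138,.03]),73.8),10,s)
a=capture('top');c=capture('wrist');orange(s,c);save('out',np.hstack([cv2.resize(a['frame'][130:290,60:274],(400,300)),cv2.resize(c['frame'],(400,300))]))
```

```text
lip hopper mm [-99.2   0.3 234.7] pitch 30.1 yaw 83.9 alpha -122.4
total mm [  31.3 -244.4 -280.8] rad [ 0.515 -0.105 -0.171] | /10 [  3.1 -24.4 -28.1] [ 0.0515 -0.0105 -0.0171] t 10.2167 F [ 1.2 -0.9 -2.4]
84 [ 99. 291.] hop [-0.518 -0.258  0.088] tray [-0.213 -0.257 -0.338]
174 [106. 297.] hop [-0.501 -0.264  0.088] tray [-0.201 -0.263 -0.334]
100 [119. 293.] hop [-0.474 -0.257  0.083] tray [-0.176 -0.257 -0.317]
35 [125. 298.] hop [-0.468 -0.28   0.081] tray [-0.167 -0.279 -0.319]
```

View pics/out.png

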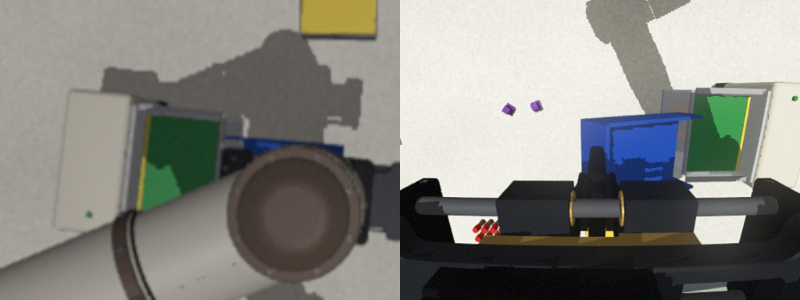

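The flap has sprung shut (green, level, at left crop (180,155)) and the visible part of the tray is empty. I'll set the tray back where it stood.

Emit:
drive_tool(rows=[[0,2,-15,-10,0.05,-0.01,-0.017],[0,3,-25,-25,0.05,-0.01,-0.017],[0,3,-28,-32,0.05,-0.01,-0.017],[0,3,-28,-32,0.05,-0.01,-0.017],[0,3,-28,-32,0.05,-0.01,-0.017]])

```text
time_s: 10.73
tcp_pos: [0.4889, -0.1072, 0.2513]
ee_rot: [[-0.981, 0.186, 0.055], [0.194, 0.95, 0.243], [-0.007, 0.249, -0.968]]
wrist_force: [1.3, 1.3, -2.0]
gripper_width: 0.135
gripper_force: 30.0
```

Emit:
drive_tool(rows=[[0,3,-28,-32,0.05,-0.01,-0.017],[0,4,-28,-32,0.05,-0.01,-0.017],[0,4,-26,-32,0.05,-0.01,-0.017],[0,3,-20,-30,0.05,-0.01,-0.017],[0,3,-18,-20,0.05,-0.01,-0.017]])

```text
time_s: 11.15
tcp_pos: [0.5051, -0.2253, 0.1043]
ee_rot: [[-0.96, 0.248, 0.128], [0.278, 0.838, 0.47], [0.009, 0.487, -0.873]]
wrist_force: [-0.1, -0.6, -1.8]
gripper_width: 0.135
gripper_force: 30.0
```

Run:
```python
from h import *
s=sense(); go(grip_pose(np.array([.533,-.138,.001]),73.8),5,s)
a=capture('top');H=hsv(a)
bl=(H[...,0]>105)&(H[...,0]<125)&(H[...,1]>130)&(H[...,2]>50); bl[:, :220]=0;bl[:120]=0;bl[260:]=0
P=cloud(a,bl);R=s['ee_rot']@RG.T; Q=(P-s['tcp_pos'])@R+TG; print(np.round(np.percentile(Q,[1,50,99],axis=0),3).tolist())
f=Q[(abs(Q[:,1])<.045)&(Q[:,2]<.012)];print('floor slope',np.round(np.polyfit(f[:,0],f[:,2],1),4))
```

```text
total mm [  1.1  -4.9 -32.3] rad [ 0.012 -0.013 -0.001] | /5 [ 0.2 -1.  -6.5] [ 0.0023 -0.0026 -0.0001] t 11.15 F [-0.1 -0.6 -1.8]
[[-0.066, -0.047, -0.003], [0.004, -0.001, 0.003], [0.074, 0.047, 0.044]]
floor slope [-0.0003  0.0025]
```

Emit:
drive_tool(rows=[[0,0,-1,-8,0.003,-0.003,0],[0,0,-1,-8,0.003,-0.003,0],[0,0,-1,-8,0.003,-0.003,0],[0,0,-1,-5,0.003,-0.003,0],[0,0,0,-2.5,0,0,0]])

```text
time_s: 11.62
tcp_pos: [0.5074, -0.2275, 0.0761]
ee_rot: [[-0.961, 0.237, 0.144], [0.277, 0.834, 0.477], [-0.007, 0.498, -0.867]]
wrist_force: [0.2, 0.1, -0.8]
gripper_width: 0.131
gripper_force: 30.0
```

Emit:
drive_tool(rows=[[0,0,0,-1,0,0,0],[0,0,0,0,0,0,0],[0,0,0,0,0,0,0]])

```text
time_s: 11.87
tcp_pos: [0.508, -0.2281, 0.0758]
ee_rot: [[-0.961, 0.237, 0.145], [0.278, 0.834, 0.476], [-0.008, 0.497, -0.867]]
wrist_force: [1.0, 0.4, -2.3]
gripper_width: 0.139
gripper_force: 30.0
```

Emit:
drive_tool(rows=[[0,0,0,-1.5,0,0.004,0],[0,0,0,-1,0,0.003,0],[0,0,0,-1,0,0,0],[0,0,0,0,0,0,0]])

```text
time_s: 12.2
tcp_pos: [0.508, -0.2286, 0.0725]
ee_rot: [[-0.96, 0.241, 0.139], [0.279, 0.834, 0.476], [-0.001, 0.496, -0.868]]
wrist_force: [-0.4, -1.5, 3.1]
gripper_width: 0.138
gripper_force: 30.0
```

Bench contact (+3 N). I'll release slightly and retreat along the plate.

Emit:
drive_tool(rows=[[50,0,0,0,0,0,0],[50,0,0,0,0,0,0],[60,0,0,0,0,0,0],[60,0,0,0,0,0,0],[60,0,0,0,0,0,0]])

```text
time_s: 12.62
tcp_pos: [0.5075, -0.2283, 0.0713]
ee_rot: [[-0.96, 0.242, 0.138], [0.279, 0.834, 0.476], [0.0, 0.496, -0.868]]
wrist_force: [0.2, 0.3, -0.3]
gripper_width: 0.43
gripper_force: 0.0
```

Emit:
drive_tool(rows=[[60,-1.4,-4.8,8.7,0,0,0],[60,-2.8,-9.6,17.3,0,0,0],[60,-4,-14,25,0,0,0],[60,-4,-14,25,0,0,0],[60,-4,-14,25,0,0,0]])

```text
time_s: 13.03
tcp_pos: [0.4909, -0.2856, 0.1742]
ee_rot: [[-0.96, 0.242, 0.138], [0.279, 0.834, 0.476], [-0.0, 0.495, -0.869]]
wrist_force: [1.6, 0.3, 0.3]
gripper_width: 0.595
gripper_force: 0.0
```

Emit:
drive_tool(rows=[[60,-20,-30,15,0,0,0],[60,-20,-30,15,0,0,0],[60,-20,-30,10,0,0,0],[60,-20,-30,0,0,0,0],[60,0,0,0,0,0,0]])

```text
time_s: 13.45
tcp_pos: [0.408, -0.4101, 0.2135]
ee_rot: [[-0.959, 0.247, 0.141], [0.284, 0.834, 0.472], [-0.001, 0.492, -0.87]]
wrist_force: [1.0, 0.7, -1.2]
gripper_width: 0.598
gripper_force: 0.0
```

Run:
```python
from h import *
s=sense();print(s['tcp_pos'],s['time_s'])
a=capture('top');b=capture('side');H=hsv(a)
bl=(H[...,0]>105)&(H[...,0]<125)&(H[...,1]>130)&(H[...,2]>50); bl[:, :220]=0;bl[:120]=0;bl[260:]=0
P=cloud(a,bl);print('tray',rect(P),np.percentile(P[:,2],[1,50,99]))
f=P[P[:,2]<.015];print('plane',np.linalg.lstsq(np.c_[f[:,:2],np.ones(len(f))],f[:,2],rcond=None)[0])
g=(H[...,0]>50)&(H[...,0]<75)&(H[...,1]>120); g[:,200:]=0;g[:150]=0;g[290:]=0
P=cloud(a,g);print('flap z',np.percentile(P[:,2],[2,50,98]),rect(P))
x=cv2.resize(a['frame'][110:290,60:360],(480,300),interpolation=cv2.INTER_CUBIC)
save('end',np.hstack([x,cv2.resize(b['frame'],(320,300))]))
```

```text
[ 0.40804569 -0.41012946  0.21348049] 13.45
tray (array([ 535.3, -139.9]), 155.7, 101.3, 73.4) [-0.00133989  0.00436992  0.05159466]
plane [ 0.00343778 -0.0020584   0.00184763]
flap z [0.16145754 0.16527432 0.16897609] (array([503. , 251.8]), 153.8, 141.7, 84.0)
```

View pics/end.png

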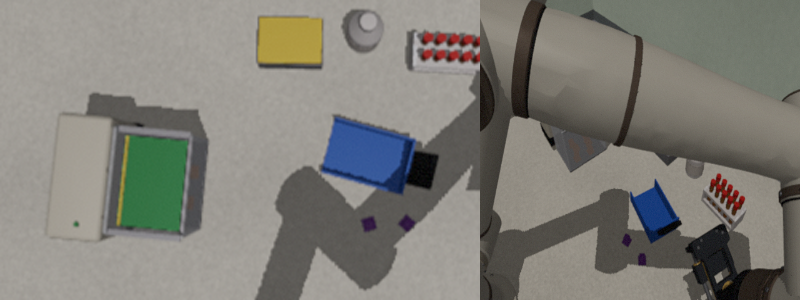

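The final picture shows the empty tray flat at (368,155), the flap shut over the hopper at (155,185), orange faint through the clear wall at (195,190), and the bystanders unmoved.

```bash
python3 -c "
from station import *
print(finish_job())"
```

```text
the job is handed in; nothing more can be done
None
```

I handed the job in: no orange is left in the tray and the cups show through the hopper wall (not counted one by one), the flap is shut, the empty tray stands flat on the bench, and the bystanders have not moved.

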